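# Fit a new filter column on the laser's fume extractor

### The job

Fit the new filters to the fume extractor: unscrew the cap from its port (counter-clockwise, about two turns), keep hold of it as it comes free and set it down in the steel tray. Stack every filter cassette that is there in one square column on the two rails over the port, lengthwise across the rails, each straight above the one below and centred on the port. Push the fan housing's door fully shut on its catch, and leave the blank, the bottle and the screwdriver where they are.

Things in the scene. Friction and masses are not known exactly. Their poses are not given: they have to be found in the camera images.
- extractor: white metal fume extractor bolted to the bench. Origin at bench level on the axis of its threaded port; z up, x across the two rails (roughly away from the robot), y towards the fan housing. A low plenum, 150 x 110 mm, top 25 mm above the bench, carries port and rails. The fan housing is a box x -20..140, y 125..275 mm, 150 mm high, with a door on its -x face
- seat (a point): centre of the filter seat, on the port's axis, level with the tops of two aluminium rails, 59 mm above the bench. The rails are 80 mm long along the extractor's y, 14 mm thick, at x = -52 and +52 mm. The port's threaded neck between them, 46 mm across, ends 55 mm above the bench
- cap: black screw cap, 0.12 kg: round ribbed skirt 58 mm across, 32 mm high, and on it a square head 34 x 34 mm, 26 mm high. Origin at the centre of the skirt's lower rim (27 mm above the bench when screwed home, as at the start), z up through the head, x and y square to the head's faces. It stands between the rails, its head above them
- cap_mid (a point): the cap's middle, 28 mm above its origin on its axis. Right-hand thread, 8 mm a turn, 1.4 mm axial play, little torque: it comes off counter-clockwise seen from above after about 1.8 turns (14 mm of rise); rise with it, or let the head slide in the grip, as it turns
- tray: open steel parts tray fixed to the bench, 120 x 120 mm, walls 4 mm thick and 30 mm high, floor 4 mm thick; origin at the centre of its underside
- tray_in (a point): centre of the tray's inner floor
- door (a joint): angle of the fan housing's door, rad: 0 shut, growing as it swings out. Upright hinge at its +y end (extractor frame); at angle q it points from the hinge along (-sin q, -cos q) of the extractor's x, y and its outer face looks along (-cos q, sin q). It stays where left; over the last 0.15 rad a sprung catch resists (up to about 10 N near the free edge), below 0.05 it draws the door home
- door_hinge (a point): top of the door on the hinge axis, mid-thickness (146 mm above the bench; x = -27, y = 272 mm in the extractor's frame)
- door_edge (a point): top of the door's free edge, on its outer face, 140 mm from the hinge axis. The door is a white panel 140 mm wide, 12 mm thick, from 28 to 146 mm above the bench
- blank: bystander: wooden blank 120 x 120 x 18 mm, origin under its centre
- cleaner: bystander: bottle of cleaner, 56 mm across, 130 mm high, origin under its centre
- driver: bystander: screwdriver lying on the bench, 180 mm
- cassette0: one of up to four filter cassettes: closed cardboard box 130 x 48 x 48 mm with aluminium ends, 0.15 to 0.3 kg, its four long faces all alike (any may be on top); origin at its centre, x along its length; lies flat on the bench at the start; None if absent
- cassette1: one of up to four filter cassettes: closed cardboard box 130 x 48 x 48 mm with aluminium ends, 0.15 to 0.3 kg, its four long faces all alike (any may be on top); origin at its centre, x along its length; lies flat on the bench at the start; None if absent
- cassette2: one of up to four filter cassettes: closed cardboard box 130 x 48 x 48 mm with aluminium ends, 0.15 to 0.3 kg, its four long faces all alike (any may be on top); origin at its centre, x along its length; lies flat on the bench at the start; None if absent
- cassette3: one of up to four filter cassettes: closed cardboard box 130 x 48 x 48 mm with aluminium ends, 0.15 to 0.3 kg, its four long faces all alike (any may be on top); origin at its centre, x along its length; lies flat on the bench at the start; None if absent
Not all that is in view belongs to the job. Leave any turquoise or yellow look-alike of the cassette1 alone.

How it is judged:
By the outcome, as a careful person would: the job done as asked, in the order asked, and still so for the second after the job is handed in, with the robot touching nothing.
Of cassette0, cassette1, cassette2, cassette3 only 2 to 4 are there at a start; the rules pass over those that are not, and their reading is None.
At some moment in a run one of cassette0, cassette1, cassette2, cassette3 may be knocked a few centimetres aside while the robot is not near it.
Once in a run the grip may slacken for a moment while it holds something.
It also fails if it takes over 210 s, if anything falls off the work surface, if the arm or the gripper's body presses on something with over 40 N, if the wrist force passes 120 N, or if a joint passes its speed limit or range.

### The arm

A 7-joint arm with a two-finger parallel gripper is mounted at the origin on the work surface. World frame = base frame: x ahead of the robot, y to its left, z up, the work surface at z = 0. Lengths are in m, angles in degrees, forces in N, time in s.
With the tool pointing down it reaches from about 0.35 to 0.9 m from the base axis. Payload 8.1 kg.
Tool frame: the origin (TCP) lies at the very end of the fingers, on their centre line; the grasp point (between the pads) lies 19 mm behind it; z points along the fingers, y is the line along which they close (so a half turn about z gives the same grasp; the last joint's range is limited). The gripper opens to 85 mm and grips with 20 to 120 N. Pads are 22 mm wide; open, the fingers measure 114 mm over their backs; the gripper's body (76 mm by 85 mm) begins 54 mm behind the grasp point. The pads swing forward as they close: fully open they stand 13 mm farther back than shut.
Start: joints at [63.335, 24.895, 1.432, 90.138, -0.665, 64.973, -4.303], TCP at [0.222, -0.584, 0.231] pointing down, gripper open.
Joint ranges: [-149.89, 149.89], [-25.12, 119.58], [-72.63, 75.52], [4.76, 147.25], [-75.54, 255.54], [6.69, 114.76], [-157.13, 157.13]. Speed limits (degrees/s): [127.2, 127.2, 172.46, 172.46, 180, 180, 180].

### API

Orientations are given as [roll, pitch, yaw] about the fixed x, y, z axes, in that order (R = Rz(yaw) Ry(pitch) Rx(roll)).
In Python, from plant import robot gives the robot as it stands. The module is installed in compiled form; this text tells all that it offers.
- The arm moves only by the tool send_rows, never from a script. Its argument "targets" is one flat list of numbers, 5 for each row, row after row: the shift along the world's x, y, z in m, then the turn about the world's z in degrees, then the opening, from -1 (shut) to 1 (fully open). In form: [tx, ty, tz, spin, grip, tx, ty, tz, spin, grip, ...]. A call has 1 to 20 rows; each row shifts and turns the commanded pose from where the row before left it; what a row does not reach is not made up. A row lasts 1/10 s, in which the tool goes at most 50 mm and 8.59 degrees, less where a joint would pass 70% of its speed; a pose out of reach is approached as far as the arm can. A call with a gripper value outside its range is refused whole. The fingers move at their own pace and stop on an object; the grip force is fixed at half the most. Time passes only in rows, so rows that do not move let the fingers close. It gives the time, the measured TCP pose, the force, the opening and the grip force at its end, in the units of the state.
- robot.get_state(): the state, without advancing time (a new reading comes with each control period).
- robot.get_image(name): name is "scene" or "top" or "wrist"; returns the picture (420x560x3 uint8, blue, green, red); there is no depth.
- robot.calibration(name): a dict with "fx", "fy", "cx", "cy" (pixels), "position" and "attitude" of the camera in the world. Camera axes: x right, y up, looking along -z (the intrinsics and any distortion apply to the point x, -y, -z); pixel columns grow to the right and rows downward; lengths in m; the calibration is good to about 2 mm. The wrist camera is an equidistant fisheye: a pixel r from the principal point sees the ray r / f radians off the axis. A picture is of the moment at which its call begins: read the wrist's pose just before it. calibration takes no time and is no camera call; for the wrist camera it gives the pose at the moment of the call.
- robot.close_job(): hands the job in; it is judged then, once.
Trained networks look in the newest picture that a camera, given by its name, has taken for a name from the list of things; names that differ only in an ending like _2 or _b are one class to them, and where a whole thing is asked for, a point or a joint stands for the part that bears it (a point fixed in the world has none). Each returns a list of dicts, best first, with "conf" (0 to 1); they miss things now and then, are a little off and sometimes report something else, mostly with a low value. They report only what shows in the picture. A call takes as long as a camera call. They do not tell look-alikes from the thing itself.
- robot.find_in(thing, camera): "at" ([column, row] in pixels, amid what is visible of it).
The state is a dict: "time": time; "joint_pos": joint angles; "joint_velocities": joint speeds; "tau": joint torques, N m; "position": TCP position; "ee_rot": TCP orientation; "force": force on the tool from outside, world axes, zero at the start; "torque": the same for the moment, N m; "finger_gap": finger opening in m; "grip_force": force on a finger pad.
Only numpy, scipy, OpenCV 4.12 (cv2) and the standard library are available. Lean on these libraries where they do the work, as an engineer would, in place of code of your own. Each camera call takes 0.05 s, during which the arm holds its last target. There are 200 camera calls.

## Working session

There is one attempt and no reset: what is moved stays moved. The work goes in short steps, Python scripts to look and compute and a tool call to move; the robot and the scene stay as the last step left them, time stands still between calls to the robot, and variables do not carry over. Pictures are saved under pics/ and viewed, at most 14 in all, crops included, and the job is handed in when it is done.

Besides the shell and the picture viewer there is one more tool, called after "Request:" as name(argument=value, ...), one argument or row to a line, values as JSON. send_rows: Moves the arm, as the interface text tells. Its arguments: {"type":"object","properties":{"targets":{"type":"array"}},"required":["targets"]}

```bash
mkdir -p pics
cat > h.py <<'E'
import numpy as np, cv2
from scipy.spatial.transform import Rotation as R
from plant import robot
def cal(n):
    return robot.calibration(n)
def rot(c):
    a=np.array(c["attitude"],float)
    if a.shape==(3,3): return a
    if a.size==4: return R.from_quat(a).as_matrix()
    return R.from_euler('xyz',a,degrees=True).as_matrix()
def ray(n,px,c=None):
    c=c or cal(n); u=(px[0]-c["cx"])/c["fx"]; v=(px[1]-c["cy"])/c["fy"]
    if n=="wrist":
        r=np.hypot(u,v); s=np.sin(r)/r if r>1e-9 else 1; d=np.array([u*s,-v*s,-np.cos(r)])
    else: d=np.array([u,-v,-1.])
    return np.array(c["position"],float),rot(c)@d
def at(n,px,z,c=None):
    p,d=ray(n,px,c); return p+d*(z-p[2])/d[2]
def proj(n,P,c=None):
    c=c or cal(n); q=rot(c).T@(np.array(P,float)-np.array(c["position"])); x,y,z=q[0],-q[1],-q[2]
    if n=="wrist":
        r=np.hypot(x,y); t=np.arctan2(r,z); k=t/r if r>1e-9 else 1/z
        x,y=x*k,y*k
    else: x,y=x/z,y/z
    return np.array([c["cx"]+c["fx"]*x,c["cy"]+c["fy"]*y])
E
python3 - <<'E'
from h import *
print(robot.get_state())
for n in("scene","top","wrist"):
    print(n,cal(n)); im=robot.get_image(n); cv2.imwrite(f"pics/{n}0.png",im)
for t in("extractor","cap","tray","door","blank","cleaner","driver","cassette0","door_edge"):
    for n in("top","scene"): print(t,n,[(np.round(d["at"]).tolist(),round(d["conf"],2)) for d in robot.find_in(t,n)])
E
```

```text
{'time': 0.0, 'joint_pos': array([63.33624514, 24.93801457,  1.42908158, 90.1895146 , -0.66452342,
       64.97340391, -4.30274953]), 'joint_velocities': array([-0.03083866, -0.03982842,  0.02349549,  0.01004313,  0.12418126,
       -0.04553885,  0.08994228]), 'tau': array([ 4.96056909e-04, -6.70466495e+01,  1.02564052e+00, -3.16214883e+01,
        1.56126672e-02,  1.24313805e-02,  2.36754522e-05]), 'position': array([ 0.22157174, -0.58385868,  0.23050588]), 'ee_rot': array([-1.79907689e+02,  7.77612430e-03,  2.07830199e+01]), 'force': array([ 0.35419244, -0.22945369, -0.80279288]), 'torque': array([-0.02689302,  0.07669733, -0.03235858]), 'grip_force': 0.0, 'finger_gap': 0.08543988982138741}
scene {'fx': 481.16264811499195, 'fy': 481.16264811499195, 'cx': 273.30323520297594, 'cy': 217.14993404597598, 'position': array([1.10205361, 0.73121299, 1.05088121]), 'attitude': array([ 45.03842434,   0.55971881, 145.5066482 ])}
top {'fx': 415.73253336205806, 'fy': 415.73253336205806, 'cx': 277.2055940344521, 'cy': 206.485145849388, 'position': array([ 0.39044592, -0.08506508,  1.2164254 ]), '
[... 717 characters left out ...]
.0, 248.0], 0.33)]
blank scene [([430.0, 319.0], 0.78), ([358.0, 297.0], 0.61)]
cleaner top [([293.0, 130.0], 0.7)]
cleaner scene [([199.0, 252.0], 0.67), ([427.0, 316.0], 0.17)]
driver top [([392.0, 316.0], 0.85), ([155.0, 201.0], 0.29)]
driver scene [([289.0, 143.0], 0.58), ([301.0, 315.0], 0.42)]
cassette0 top [([316.0, 247.0], 0.97), ([438.0, 174.0], 0.86), ([362.0, 186.0], 0.75), ([238.0, 117.0], 0.69), ([323.0, 188.0], 0.61), ([290.0, 129.0], 0.58)]
cassette0 scene [([220.0, 190.0], 0.98), ([175.0, 165.0], 0.86), ([220.0, 305.0], 0.75), ([280.0, 194.0], 0.63), ([302.0, 311.0], 0.62), ([236.0, 214.0], 0.61)]
door_edge top [([153.0, 200.0], 0.59)]
door_edge scene [([354.0, 295.0], 0.78)]
```

```bash
python3 -c "
import cv2
for n in('top','scene'):
    i=cv2.imread(f'pics/{n}0.png'); cv2.imwrite(f'pics/{n}0b.png',cv2.resize(i[60:360],(800,429),interpolation=2) if n=='scene' else cv2.resize(i[80:360,80:480],(800,560),interpolation=2))"
```

```text
(no output)
```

View pics/top0b.png

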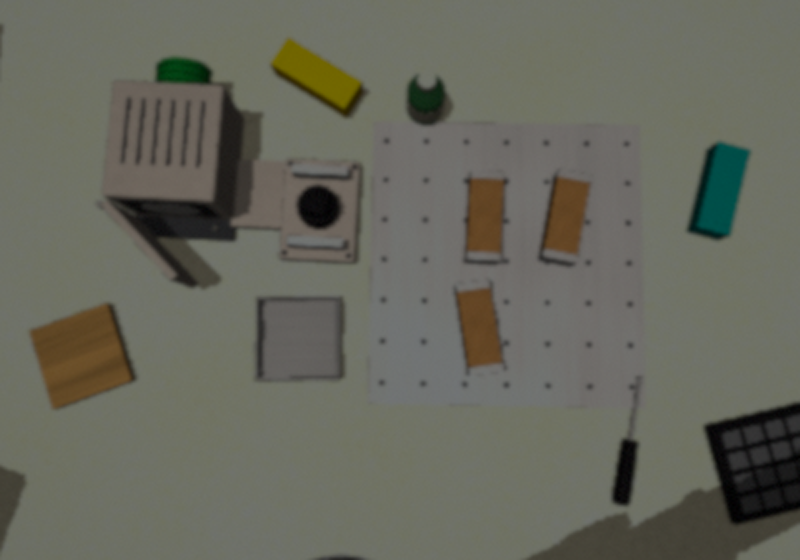

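View pics/scene0b.png

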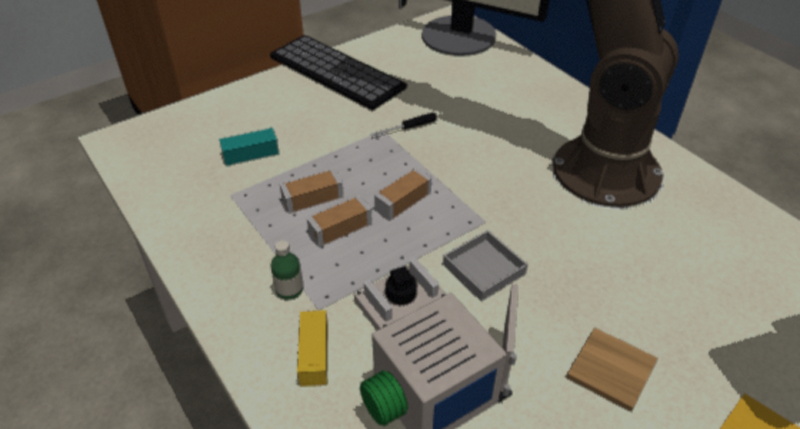

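Top picture (crop/2+80): the brown boxes with aluminium ends at full pixels (322,189), (363,188) and (320,244) fit "cassette". The turquoise (439,175) and yellow (238,117) ones are look-alikes, so I leave them alone. The cap is at (240,182), the tray at (230,249) and the door stands open at (131..168, 181..217).

```bash
cat >> h.py <<'E'
def boxes(n,z,im=None,c=None,amin=300):
    "brown cassette tops: centre, long-axis yaw"
    im=robot.get_image(n) if im is None else im; c=c or cal(n)
    hsv=cv2.cvtColor(im,cv2.COLOR_BGR2HSV)
    m=cv2.inRange(hsv,(8,110,70),(20,255,255)); out=[]
    m=cv2.morphologyEx(m,cv2.MORPH_OPEN,np.ones((3,3)))
    for k in cv2.findContours(m,cv2.RETR_EXTERNAL,cv2.CHAIN_APPROX_NONE)[0]:
        if cv2.contourArea(k)<amin: continue
        w=np.array([at(n,p[0],z,c)[:2] for p in k])
        r=cv2.minAreaRect((w*1000).astype(np.float32)); (cx,cy),(a,b),th=r
        if b>a: a,b,th=b,a,th+90
        out.append((np.round([cx/1000,cy/1000],4).tolist(),round(a),round(b),round((th+90)%180-90,1),np.round(k[:,0].mean(0)).tolist()))
    return out
E
python3 - <<'E'
from h import *
im=cv2.imread("pics/top0.png")
for b in boxes("top",.048,im): print(b)
f=lambda x,y,z: np.round(at("top",(x/2+79.75,y/2+79.75),z),4)
print("cap",f(319,205,.085),"rails",f(322,170,.059),f(316,243,.059))
pl=[f(285,160,.025),f(359,163,.025),f(356,263,.025),f(279,258,.025)];print(pl)
tr=[f(258,298,.03),f(343,297,.03),f(343,380,.03),f(256,380,.03)];print("tray",tr,np.mean(tr,0))
print("door",f(103,203,.146),f(177,275,.146))
print("house",f(112,82,.15),f(222,84,.15),f(218,207,.15),f(106,196,.15))
E
```

```text
([0.4003, 0.3715], 114, 114, -69.0, [120.0, 258.0])
([0.4497, -0.1857], 102, 47, 9.1, [319.0, 243.0])
([0.6086, -0.1933], 101, 46, 0.0, [322.0, 187.0])
([0.6108, -0.3092], 102, 47, -10.8, [363.0, 187.0])
([0.6233, 0.6855], 104, 101, 6.3, [15.0, 178.0])
cap [0.6125 0.0393 0.085 ] rails [0.6685 0.0394 0.059 ] [0.5631 0.0448 0.059 ]
[array([0.691 , 0.0981, 0.025 ]), array([ 0.688 , -0.0111,  0.025 ]), array([ 0.5398, -0.0102,  0.025 ]), array([0.5454, 0.1016, 0.025 ])]
tray [array([0.4864, 0.1288, 0.03  ]), array([0.4899, 0.0069, 0.03  ]), array([0.3724, 0.0039, 0.03  ]), array([0.3703, 0.127 , 0.03  ])] [0.42975 0.06665 0.03   ]
door [0.599  0.3175 0.146 ] [0.5053 0.2146 0.146 ]
house [0.7632 0.3148 0.15  ] [0.7623 0.1669 0.15  ] [0.5952 0.1644 0.15  ] [0.6076 0.3127 0.15  ]
```

Request:
send_rows(
  targets=[0.019,0.031,0.002,-1,1,0.019,0.031,0.002,-1,1,0.019,0.031,0.002,-1,1,0.019,0.031,0.002,-1,1,0.019,0.031,0.002,-1,1,0.019,0.031,0.002,-1,1,0.019,0.031,0.002,-1,1,0.019,0.031,0.002,-1,1,0.019,0.031,0.002,-1,1,0.019,0.031,0.002,-1,1,0.019,0.031,0.002,-1,1,0.019,0.031,0.002,-1,1,0.019,0.031,0.002,-1,1,0.019,0.031,0.002,-1,1,0.019,0.031,0.002,-1,1,0.019,0.031,0.002,-1,1,0.015,0.031,0.002,-1,1,0.015,0.031,0.002,-1,1,0.0,0.031,0.002,-1,1,0.0,0.02,0.0,-1,1],
)

```text
time: 3.05
position: [0.5561, 0.0277, 0.2695]
ee_rot: [-179.9, -0.0, 0.9]
force: [-0.1, 0.1, 1.5]
finger_gap: 0.0853
grip_force: 0.0
```

Run:
```python
from h import *
s=robot.get_state();print(s["position"],s["ee_rot"],s["joint_pos"])
c=cal("wrist"); im=robot.get_image("wrist"); cv2.imwrite("pics/w1.png",im); print(c)
np.save("w1c.npy",c,allow_pickle=True)
print(proj("wrist",(.6125,.04,.085),c),[np.round(proj("wrist",(.6145+x,.042+y,.059),c)) for x in(-.052,.052) for y in (-.04,.04)])
cv2.imwrite("pics/w1b.png",cv2.resize(im,(800,600),interpolation=2))
```

```text
[0.55605097 0.02767271 0.26953057] [-1.79936861e+02 -2.24414637e-02  8.84017893e-01] [   2.89179183   17.83659909  -14.71007958   95.66064971    4.78065899
   67.09026829 -102.11790038]
{'fx': 325.19226210127806, 'fy': 325.19226210127806, 'cx': 279.8791449828419, 'cy': 207.9887806053861, 'position': array([0.62705423, 0.02859292, 0.41230017]), 'attitude': array([-1.63202979e+01,  8.70078880e-02, -8.91212429e+01])}
[268.72685087 129.66546981] [array([304., 175.]), array([231., 174.]), array([306.,  80.]), array([231.,  79.])]
```

View pics/w1b.png

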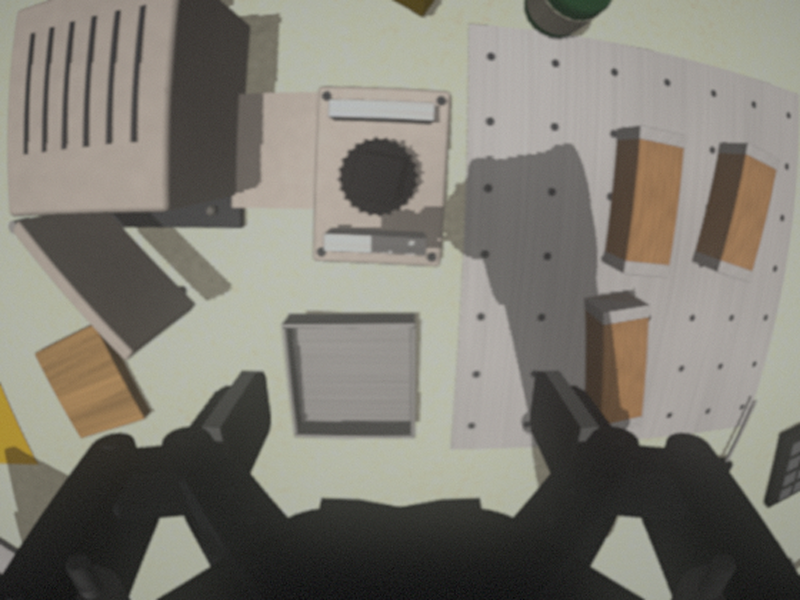

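The view shows the cap (380,176), the rails at (383,110) and (375,243), the tray (355,380), and cassettes at (645,200), (735,205) and (617,360), all brown with aluminium ends, so they're confirmed. Next is the head's angle.

Run:
```python
from h import *
im=cv2.imread("pics/w1.png"); c=np.load("w1c.npy",allow_pickle=True).item()
g=lambda x,y,z: at("wrist",(x*.7-.15,y*.7-.15),z,c)
r=[g(330,109,.059),g(437,119,.059),g(372,243,.059)]
print([np.round(a,4) for a in r])
pl=[g(317,87,.025),g(451,93,.025),g(439,266,.025),g(313,261,.025)];print(np.round(pl,4),np.mean(pl,0))
a=im[85:165,215:325].astype(float); a=np.clip((a-8)*5,0,255).astype(np.uint8)
cv2.imwrite("pics/cap1.png",cv2.resize(a,(770,560),interpolation=2))
for n in["cap","cap_mid","seat","tray_in"]: print(n,robot.find_in(n,"wrist")[:2])
```

```text
[array([0.6701, 0.0824, 0.059 ]), array([0.6629, 0.0021, 0.059 ]), array([0.5669, 0.0498, 0.059 ])]
[[ 0.6935  0.0988  0.025 ]
 [ 0.6889 -0.0117  0.025 ]
 [ 0.5421 -0.0054  0.025 ]
 [ 0.5451  0.1029  0.025 ]] [0.61739317 0.04614269 0.025     ]
cap [{'at': [263.4, 124.5], 'conf': 0.69}]
cap_mid [{'at': [267.3, 125.4], 'conf': 0.63}]
seat [{'at': [113.0, 104.5], 'conf': 0.67}]
tray_in [{'at': [514.7, 310.0], 'conf': 0.7}, {'at': [72.1, 194.0], 'conf': 0.69}]
```

View pics/cap1.png

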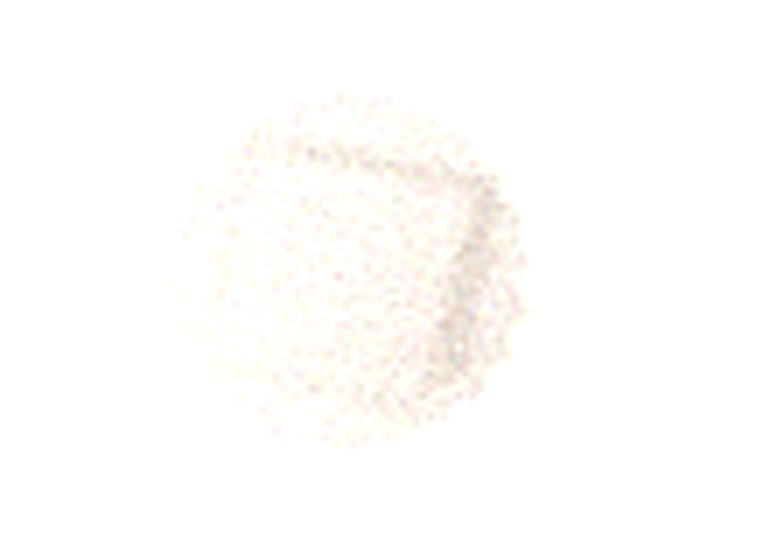

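Request:
send_rows(
  targets=[0.01,0,0,-8,1,0.01,0,0,-8,1],
)

```text
time: 3.5
position: [0.576, 0.0227, 0.2695]
ee_rot: [180.0, -0.0, -15.7]
force: [0.5, 0.2, -1.3]
finger_gap: 0.0853
grip_force: 0.0
```

```bash
python3 -c "
from h import *
s=robot.get_state();print(s['position'],s['ee_rot'],s['joint_pos'])"
```

```text
[0.57599145 0.0226967  0.26947613] [ 1.79960293e+02 -2.03371895e-02 -1.56633367e+01] [   0.72284346   19.41652494  -11.24385696   93.17973034    4.0627464
   67.798529   -117.09714703]
```

Head edges: top from (300,150) to (485,185), right side down to (455,360), so the head yaw is about -10°. Positive spin raises j7.

Run:
```python
from h import *
c=np.load("w1c.npy",allow_pickle=True).item()
print(at("wrist",(268.9,121.4),.085,c),at("wrist",(265.1,123.6),.059,c))
```

```text
[0.62083231 0.03992249 0.085     ] [0.61791097 0.04488479 0.059     ]
```

Request:
send_rows(
  targets=[0.01,0.005,-0.02,2,1,0.01,0.005,-0.025,2,1,0.01,0.005,-0.025,1.7,1,0.011,0.006,-0.025,0,1,0,0,-0.025,0,1,0,0,-0.015,0,1,0,0,0,0,1,0,0,0,0,1],
)

```text
time: 4.3
position: [0.617, 0.0444, 0.1347]
ee_rot: [180.0, -0.0, -9.6]
force: [0.5, 0.2, -0.4]
finger_gap: 0.0855
grip_force: 0.0
```

Run:
```python
from h import *
s=robot.get_state();print(s["position"],s["ee_rot"],s["joint_pos"])
c=cal("wrist"); im=robot.get_image("wrist"); cv2.imwrite("pics/w2.png",im); np.save("w2c.npy",c,allow_pickle=True)
p=proj("wrist",(.618,.044,.085),c);print(p, c["position"])
x,y=int(p[0]),int(p[1]); x0,y0=max(x-130,0),max(y-130,0)
a=im[y0:y0+200,x0:x0+260].astype(float); a=(255*(a/255)**.4).astype(np.uint8); print(x0,y0)
cv2.imwrite("pics/cap2.png",cv2.resize(a,None,fx=3,fy=3,interpolation=2))
```

```text
[0.61700304 0.04443456 0.13467016] [ 1.79970973e+02 -4.68843295e-03 -9.60032379e+00] [  -1.0061615    30.16609358  -11.78683773   96.68308421    7.33356588
   53.90876512 -115.16935633]
[280.31135679 228.69502973] [0.68707602 0.03264686 0.27741488]
150 98
```

View pics/cap2.png

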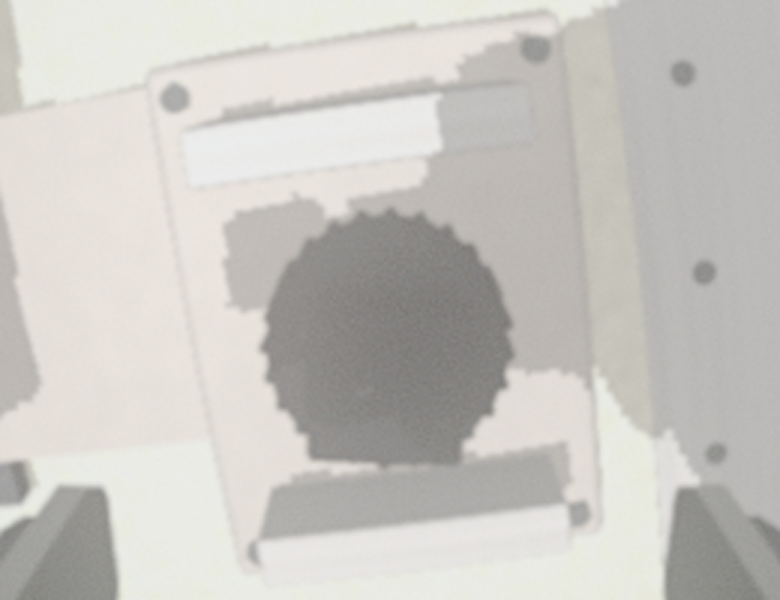

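Run:
```python
from h import *
c=np.load("w2c.npy",allow_pickle=True).item()
g=lambda x,y,z: at("wrist",(150+(x+.5)/3-.5,98+(y+.5)/3-.5),z,c)
e=[g(310,458,.085),g(460,465,.085)]; m=np.mean(e,0); d=e[1]-e[0]; d/=np.linalg.norm(d); n=np.array([-d[1],d[0],0]);print("head",m+.017*n,m-.017*n,np.degrees(np.arctan2(d[1],d[0])))
print("skirt L,R",g(262,345,.059),g(513,345,.059))
fr=[g(*p,.059) for p in((183,130),(530,82),(532,142),(192,187))];print(np.round(fr,4),np.mean(fr,0))
nr=[g(*p,.059) for p in((258,540),(568,508),(570,552),(265,585))];print(np.round(nr,4),np.mean(nr,0))
pl=[g(*p,.025) for p in((150,72),(555,12),(600,530),(243,572))];print(np.round(pl,4),np.mean(pl,0))
v=np.mean(fr,0)-np.mean(nr,0)
for q in(fr,nr,pl): w=q[0]-q[1];print(np.degrees(np.arctan2(w[1],w[0]))-90)
print((np.mean(fr,0)+np.mean(nr,0))/2,np.degrees(np.arctan2(v[1],v[0])))
```

```text
head [0.61929436 0.04439604 0.085     ] [0.58610221 0.05176363 0.085     ] -102.5149276387402
skirt L,R [0.62557659 0.07373347 0.059     ] [0.61570435 0.01542166 0.059     ]
[[0.6785 0.0817 0.059 ]
 [0.6758 0.003  0.059 ]
 [0.6623 0.0045 0.059 ]
 [0.6652 0.0823 0.059 ]] [0.67044711 0.04285704 0.059     ]
[[0.5748 0.0859 0.059 ]
 [0.5705 0.0069 0.059 ]
 [0.5576 0.0076 0.059 ]
 [0.5614 0.0871 0.059 ]] [0.56609463 0.04684928 0.059     ]
[[ 0.694   0.0951  0.025 ]
 [ 0.6912 -0.0109  0.025 ]
 [ 0.5432 -0.0059  0.025 ]
 [ 0.5472  0.1011  0.025 ]] [0.61888652 0.04482721 0.025     ]
-1.9689089108667872
-3.107730170263082
-1.5081536644785132
[0.61827087 0.04485316 0.059     ] -2.1909160201118683
```

Request:
send_rows(
  targets=[0.0015,0.0003,-0.02,-2.9,1,0,0,-0.02,0,1,0,0,-0.02,0,1,0,0,-0.008,0,1,0,0,-0.004,0,1,0,0,0,0,-1,0,0,0,0,-1,0,0,0,0,-1,0,0,0,0,-1,0,0,0,0,-1,0,0,0,0,-1,0,0,0,0,-1],
)

```text
time: 5.55
position: [0.6188, 0.0457, 0.0633]
ee_rot: [180.0, -0.1, -12.4]
force: [-1.5, -1.2, 6.5]
finger_gap: 0.0329
grip_force: 60.1
```

Request:
send_rows(
  targets=[0,0,0.0002,4,-1,0,0,0.0002,8,-1,0,0,0.0002,8,-1,0,0,0.0002,8,-1,0,0,0.0002,8,-1,0,0,0.0002,8,-1,0,0,0.0002,8,-1,0,0,0.0002,8,-1,0,0,0.0002,8,-1,0,0,0.0002,8,-1,0,0,0.0002,8,-1,0,0,0.0002,8,-1,0,0,0.0002,8,-1,0,0,0.0002,8,-1,0,0,0.0002,8,-1,0,0,0.0002,8,-1,0,0,0.0002,8,-1,0,0,0.0002,8,-1],
)

```text
time: 7.35
position: [0.6183, 0.0452, 0.0659]
ee_rot: [-180.0, 0.0, 127.9]
force: [-0.3, -0.1, -1.0]
finger_gap: 0.0329
grip_force: 65.7
```

```bash
python3 -c "
from h import *
s=robot.get_state();print(s)"
```

```text
{'time': 7.35, 'joint_pos': array([ 20.26371647,  42.70875207, -46.02784252,  97.75915915,
        36.34300048,  55.57329878,  -1.75671711]), 'joint_velocities': array([ 10.35244895,   6.79950084, -19.08139235,  -0.95512072,
        14.49613037,   8.23176638,  68.09275923]), 'tau': array([ -1.58493608, -74.22733068, -15.58523118, -23.71219039,
        -0.56853767,  -0.44540986,  -2.50988983]), 'position': array([0.61831524, 0.04523201, 0.06591325]), 'ee_rot': array([-1.79968197e+02,  3.59548782e-02,  1.27868762e+02]), 'force': array([-0.25827506, -0.08040041, -0.9718389 ]), 'torque': array([-0.05076005,  0.02448539, -0.0295159 ]), 'grip_force': 65.69421529769897, 'finger_gap': 0.03285710898097844}
```

Request:
send_rows(
  targets=[0,0,0.0002,8,-1,0,0,0.0002,8,-1,0,0,0.0002,8,-1,0,0,0.0002,8,-1,0,0,0.0002,8,-1,0,0,0.0002,8,-1,0,0,0.0002,8,-1,0,0,0.0002,8,-1,0,0,0.0002,8,-1,0,0,0.0002,8,-1,0,0,0.0002,8,-1,0,0,0.0002,8,-1,0,0,0,0,-1],
)

```text
time: 8.65
position: [0.6185, 0.0454, 0.068]
ee_rot: [180.0, -0.0, -136.3]
force: [1.3, -0.9, -1.4]
finger_gap: 0.0329
grip_force: 65.8
```

```bash
python3 -c "
from h import *
s=robot.get_state();print(s['joint_pos'],s['torque'])"
```

```text
[ 29.67108225  52.39548518 -66.29369319  96.87171198  51.94509094
  67.1060937   82.62559752] [-0.25686187 -0.35585731 -0.07650059]
```

Request:
send_rows(
  targets=[0,0,0.0002,8,-1,0,0,0.0002,8,-1,0,0,0.0002,8,-1,0,0,0.0002,8,-1,0,0,0.0002,2.5,-1,0,0,0,0,-1,0,0,0,0,1,0,0,0,0,1,0,0,0,0,1,0,0,0,0,1],
)

```text
time: 9.65
position: [0.6183, 0.0461, 0.0694]
ee_rot: [-180.0, 0.0, -102.0]
force: [0.0, -0.4, 0.2]
finger_gap: 0.0853
grip_force: 0.0
```

```bash
python3 -c "
from h import *
s=robot.get_state();print(s['joint_pos'],s['torque'])"
```

```text
[ 30.80503715  54.37286799 -69.716668    96.76311685  54.42901925
  69.6064843  115.26297357] [-0.00470156  0.01175483 -0.05598921]
```

Request:
send_rows(
  targets=[0,0,0,-8.5,1,0,0,0,-8.5,1,0,0,0,-8.5,1,0,0,0,-8.5,1,0,0,0,-8.5,1,0,0,0,-8.5,1,0,0,0,-8.5,1,0,0,0,-8.5,1,0,0,0,-8.5,1,0,0,0,-8.5,1,0,0,0,-8.5,1,0,0,0,-8.5,1,0,0,0,-8.5,1,0,0,0,-8.5,1,0,0,0,-8.5,1,0,0,0,-8.5,1,0,0,0,-8.5,1,0,0,0,-8.5,1,0,0,0,-8.5,1,0,0,0,0,1],
)

```text
time: 11.65
position: [0.6183, 0.0464, 0.0696]
ee_rot: [180.0, 0.0, 96.5]
force: [0.3, -0.9, -0.9]
finger_gap: 0.0855
grip_force: 0.0
```

Request:
send_rows(
  targets=[0,0,0,-8.5,1,0,0,0,-8.5,1,0,0,0,-8.5,1,0,0,0,-8.5,1,0,0,0,-8.5,1,0,0,0,-8.5,1,0,0,0,-8.5,1,0,0,0,-8.5,1,0,0,0,-8.5,1,0,0,0,-8.5,1,0,0,0,-8.5,1,0,0,0,-8.5,1,0,0,0,-6.5,1,0,0,0,0,1,0,0,0,0,1],
)

```text
time: 13.15
position: [0.6181, 0.0462, 0.0692]
ee_rot: [180.0, 0.0, -11.6]
force: [0.8, -0.3, -0.0]
finger_gap: 0.0856
grip_force: 0.0
```

```bash
python3 -c "
from h import *
s=robot.get_state();print(s['joint_pos'],s['ee_rot'])"
```

```text
[  -4.23457347   34.33754768   -7.32202452   99.87853476    5.72118085
   46.16830642 -115.81643549] [ 1.79990072e+02  2.10112258e-02 -1.15546945e+01]
```

Grip again (yaw matches to about 0.4°) and turn another 270°.

Request:
send_rows(
  targets=[0,0,-0.0015,0,-1,0,0,0,0,-1,0,0,0,0,-1,0,0,0,0,-1,0,0,0,0,-1,0,0,0,0,-1,0,0,0,0,-1,0,0,0.0002,8,-1,0,0,0.0002,8,-1,0,0,0.0002,8,-1,0,0,0.0002,8,-1,0,0,0.0002,8,-1,0,0,0.0002,8,-1,0,0,0.0002,8,-1,0,0,0.0002,8,-1,0,0,0.0002,8,-1,0,0,0.0002,8,-1,0,0,0.0002,8,-1,0,0,0.0002,8,-1,0,0,0.0002,8,-1],
)

```text
time: 15.15
position: [0.6182, 0.0456, 0.0704]
ee_rot: [-180.0, 0.0, 92.4]
force: [-0.0, -1.6, 0.5]
finger_gap: 0.0329
grip_force: 62.6
```

Request:
send_rows(
  targets=[0,0,0.0002,8,-1,0,0,0.0002,8,-1,0,0,0.0002,8,-1,0,0,0.0002,8,-1,0,0,0.0002,8,-1,0,0,0.0002,8,-1,0,0,0.0002,8,-1,0,0,0.0002,8,-1,0,0,0.0002,8,-1,0,0,0.0002,8,-1,0,0,0.0002,8,-1,0,0,0.0002,8,-1,0,0,0.0002,8,-1,0,0,0.0002,8,-1,0,0,0.0002,8,-1,0,0,0.0002,8,-1,0,0,0.0002,8,-1,0,0,0.0002,8,-1,0,0,0.0002,8,-1,0,0,0.0002,8,-1],
)

```text
time: 17.15
position: [0.6184, 0.0453, 0.0741]
ee_rot: [180.0, -0.0, -107.6]
force: [0.9, -0.9, -1.8]
finger_gap: 0.0328
grip_force: 62.4
```

```bash
python3 -c "
from h import *
s=robot.get_state();print(s['joint_pos'],s['ee_rot'],s['torque'])"
```

```text
[ 30.44051674  53.15234699 -68.45255866  96.57435788  52.94678548
  68.89968281 110.64604891] [ 1.79992199e+02 -3.82842728e-02 -1.07629065e+02] [-0.14987043 -0.32291789  0.01026364]
```

Request:
send_rows(
  targets=[0,0,0,0,1,0,0,0,0,1,0,0,0,0,1,0,0,0,0,1,0,0,0,-8.5,1,0,0,0,-8.5,1,0,0,0,-8.5,1,0,0,0,-8.5,1,0,0,0,-8.5,1,0,0,0,-8.5,1,0,0,0,-8.5,1,0,0,0,-8.5,1,0,0,0,-8.5,1,0,0,0,-8.5,1,0,0,0,-8.5,1,0,0,0,-8.5,1,0,0,0,-8.5,1,0,0,0,-8.5,1,0,0,0,-8.5,1,0,0,0,-8.5,1],
)

```text
time: 19.15
position: [0.6182, 0.0462, 0.0746]
ee_rot: [180.0, 0.0, 115.7]
force: [-0.4, 0.2, -0.2]
finger_gap: 0.0852
grip_force: 0.0
```

Request:
send_rows(
  targets=[0,0,0,-8.5,1,0,0,0,-8.5,1,0,0,0,-8.5,1,0,0,0,-8.5,1,0,0,0,-8.5,1,0,0,0,-8.5,1,0,0,0,-8.5,1,0,0,0,-8.5,1,0,0,0,-8.5,1,0,0,-0.0005,-1,1,0,0,0,0,-1,0,0,0,0,-1,0,0,0,0,-1,0,0,0,0,-1,0,0,0,0,-1,0,0,0,0,-1,0,0,0,0,-1],
)

```text
time: 20.85
position: [0.6185, 0.0461, 0.0742]
ee_rot: [180.0, -0.0, 38.6]
force: [-0.9, 1.2, 5.9]
finger_gap: 0.0431
grip_force: 60.3
```

```bash
python3 -c "
from h import *
s=robot.get_state();print(s['joint_pos'],s['ee_rot'],s['torque'])"
```

```text
[  4.27050811  35.34725304 -19.95973189  98.87150159  15.29543663
  48.43471909 -73.90648   ] [ 1.79992428e+02 -3.03428974e-02  3.86019455e+01] [ 0.10549645  0.26776261 -0.01696489]
```

I over-rotated by 34°, so the grip is on the corners. Opening, correcting and regripping.

Request:
send_rows(
  targets=[0,0,0,0,1,0,0,0,0,1,0,0,0,0,1,0,0,0,8.5,1,0,0,0,8.5,1,0,0,0,8.5,1,0,0,0,8.3,1,0,0,0,0,1,0,0,0,0,-1,0,0,0,0,-1,0,0,0,0,-1,0,0,0,0,-1,0,0,0,0,-1,0,0,0,0,-1,0,0,0,0,-1],
)

```text
time: 22.35
position: [0.6185, 0.0461, 0.0741]
ee_rot: [180.0, -0.0, 72.4]
force: [0.4, 0.0, 2.8]
finger_gap: 0.0328
grip_force: 62.3
```

Request:
send_rows(
  targets=[0,0,0.0002,8,-1,0,0,0.0002,8,-1,0,0,0.0002,8,-1,0,0,0.0002,8,-1,0,0,0.0002,8,-1,0,0,0.0002,8,-1,0,0,0.0002,8,-1,0,0,0.0002,8,-1,0,0,0.0002,8,-1,0,0,0.0002,8,-1,0,0,0.0002,8,-1,0,0,0.0002,8,-1,0,0,0.0002,8,-1,0,0,0.0002,8,-1,0,0,0.0003,8,-1,0,0,0.0003,8,-1,0,0,0.0003,8,-1,0,0,0.0003,8,-1,0,0,0.0003,8,-1,0,0,0.0003,8,-1],
)

```text
time: 24.35
position: [0.6181, 0.0453, 0.0781]
ee_rot: [180.0, -0.1, -127.3]
force: [1.3, -0.3, -1.4]
finger_gap: 0.0328
grip_force: 61.9
```

Request:
send_rows(
  targets=[0,0,0.002,0,-1,0,0,0.002,0,-1,0,0,0.002,0,-1],
)

```text
time: 24.65
position: [0.618, 0.0458, 0.0845]
ee_rot: [180.0, -0.0, -127.8]
force: [0.6, -0.7, -1.1]
finger_gap: 0.033
grip_force: 61.9
```

Request:
send_rows(
  targets=[0,0,0.01,0,-1,0,0,0.01,0,-1,0,0,0.01,0,-1,0,0,0.02,0,-1,-0.0134,0.0015,0,-8,-1,-0.0134,0.0015,0,-8,-1,-0.0134,0.0015,0,-8,-1,-0.0134,0.0015,0,-8,-1,-0.0134,0.0015,0,-8,-1,-0.0134,0.0015,0,-8,-1,-0.0134,0.0015,0,-8,-1,-0.0134,0.0015,0,-8,-1,-0.0134,0.0015,0,-8,-1,-0.0134,0.0015,0,-8,-1,-0.0134,0.0015,0,-8,-1,-0.0134,0.0015,0,-8,-1,-0.0134,0.0015,0,-8,-1,-0.0134,0.0015,0,-8,-1,0,0,0,0,-1],
)

```text
time: 26.55
position: [0.4297, 0.0677, 0.1358]
ee_rot: [180.0, 0.1, 120.4]
force: [0.3, 0.6, -0.3]
finger_gap: 0.0328
grip_force: 62.1
```

Run:
```python
from h import *
s=robot.get_state();print(s["position"],s["ee_rot"],s["joint_pos"],s["finger_gap"])
c=cal("wrist"); im=robot.get_image("wrist"); t=robot.get_image("top");np.save("w3c.npy",c,allow_pickle=True)
a=(255*(im/255)**.6).astype(np.uint8)
cv2.imwrite("pics/w3.png",a)
print(boxes("top",.048,t))
for n in("tray","cap"): print(n,[(at("top",d["at"],.03),d["conf"]) for d in robot.find_in(n,"top")[:2]],[(at("wrist",d["at"],.03,c),d["conf"]) for d in robot.find_in(n,"wrist")[:2]])
```

```text
[0.42965604 0.06766424 0.13583046] [1.79966892e+02 9.32649622e-02 1.20360067e+02] [ 23.27169559  21.32600997 -48.66210651 119.4485195   21.63343002
  48.13250581  -7.82082586] 0.032790737572385494
[([0.4006, 0.3711], 115, 114, -69.0, [120.0, 257.0]), ([0.4497, -0.1857], 102, 47, 9.1, [319.0, 243.0]), ([0.6086, -0.1933], 101, 46, 0.0, [322.0, 187.0]), ([0.611, -0.3085], 102, 47, -10.6, [362.0, 187.0]), ([0.6232, 0.6854], 104, 101, 6.3, [15.0, 178.0])]
tray [(array([0.43571208, 0.03047033, 0.03      ]), 0.75)] [(array([0.41890925, 0.09089139, 0.03      ]), 0.81)]
cap [] [(array([0.44950807, 0.03178573, 0.03      ]), 0.75)]
```

View pics/w3.png

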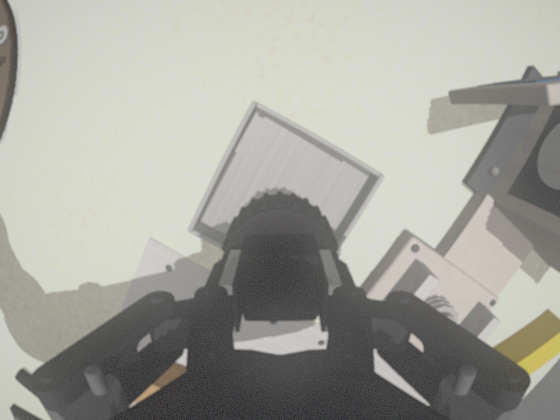

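The cap is in the grip at (280,250), the bare neck shows at (440,305), and tray corners are at (255,102), (382,177) and (190,232).

Run:
```python
from h import *
c=np.load("w3c.npy",allow_pickle=True).item()
p=[at("wrist",q,.03,c) for q in((255,102),(382,177),(190,232))];print(p,(p[1]+p[2])/2)
```

```text
[array([0.37186823, 0.12875716, 0.03      ]), array([0.48764631, 0.13029101, 0.03      ]), array([0.37568833, 0.01040421, 0.03      ])] [0.43166732 0.07034761 0.03      ]
```

Tray centre is about (0.431, 0.069), and I'm within 2 mm of it. Lowering.

Request:
send_rows(
  targets=[0.001,0.001,-0.025,0,-1,0,0,-0.025,0,-1,0,0,-0.025,0,-1,0,0,-0.01,0,-1,0,0,-0.004,0,-1,0,0,-0.003,0,-1,0,0,-0.002,0,-1,0,0,0,0,-1],
)

```text
time: 27.65
position: [0.4321, 0.068, 0.041]
ee_rot: [179.9, 0.0, 120.4]
force: [-0.8, -0.8, -1.4]
finger_gap: 0.0332
grip_force: 62.0
```

Request:
send_rows(
  targets=[0,0,-0.001,0,-1,0,0,-0.001,0,-1,0,0,0,0,-1],
)

```text
time: 27.95
position: [0.4322, 0.0681, 0.0403]
ee_rot: [179.9, 0.1, 120.4]
force: [-6.9, -1.4, 28.7]
finger_gap: 0.0331
grip_force: 65.7
```

Request:
send_rows(
  targets=[0,0,0.0005,0,1,0,0,0,0,1,0,0,0,0,1,0,0,0,0,1,0,0,0.02,0,1,0,0,0.03,0,1,0,0,0.04,0,1,0.001,-0.02,0.02,-8.5,1,0.001,-0.02,0,-8.5,1,0.002,-0.02,0,-8.5,1,0.002,-0.02,0,-8.5,1,0.002,-0.02,0,-8.5,1,0.002,-0.02,0,-8.5,1,0.002,-0.02,0,-8.5,1,0.002,-0.02,0,-8.5,1,0.002,-0.02,0,-8.5,1,0.001,-0.02,0,-8.5,1,0,-0.02,0,-8.5,1,0,-0.02,0,-8.5,1,0,-0.014,0,-8.5,1],
)

```text
time: 29.95
position: [0.4484, -0.1874, 0.1488]
ee_rot: [180.0, 0.0, 9.5]
force: [0.4, -0.2, -0.1]
finger_gap: 0.0856
grip_force: 0.0
```

```bash
cat > look.py <<'E'
from h import *
import sys
s=robot.get_state();print(s["position"],s["ee_rot"],s["joint_pos"])
c=cal("wrist"); im=robot.get_image("wrist"); cv2.imwrite("pics/"+sys.argv[1]+".png",im); t=robot.get_image("top")
cv2.imwrite("pics/"+sys.argv[1]+"t.png",t)
np.save("pics/"+sys.argv[1]+"c.npy",c,allow_pickle=True)
print("W",*boxes("wrist",.048,im,c),sep="\n"); print("T",*boxes("top",.048,t),sep="\n")
E
python3 look.py a1
```

```text
[ 0.44839722 -0.18742821  0.14882337] [1.79992851e+02 2.43160396e-02 9.47505362e+00] [ 31.64523416  18.94650065 -19.12397043 113.76227628   8.17671466
  48.5781907  -72.46981303]
W
([0.4199, -0.1938], 44, 42, 11.2, [281.0, 242.0])
([0.4859, -0.1836], 42, 30, -80.5, [284.0, 160.0])
([0.6102, -0.3106], 104, 47, -10.5, [459.0, 51.0])
([0.589, -0.1956], 64, 44, -2.2, [322.0, 35.0])
T
([0.4006, 0.371], 115, 114, -69.2, [120.0, 258.0])
([0.6098, -0.1933], 99, 46, 0.0, [321.0, 186.0])
([0.6096, -0.3085], 105, 47, -10.5, [362.0, 187.0])
([0.6232, 0.6854], 104, 101, 6.3, [15.0, 178.0])
```

Request:
send_rows(
  targets=[0.001,0,-0.04,0,1,0,0,-0.04,0,1,0,0,-0.04,0,1,0,0,-0.015,0,1,0,0,-0.006,0,1,0,0,0,0,1,0,0,0,0,-1,0,0,0,0,-1,0,0,0,0,-1,0,0,0,0,-1,0,0,0,0,-1,0,0,0,0,-1],
)

```text
time: 31.25
position: [0.4505, -0.1863, 0.0093]
ee_rot: [179.9, -0.1, 9.9]
force: [-1.3, 0.2, 8.7]
finger_gap: 0.0474
grip_force: 61.4
```

Request:
send_rows(
  targets=[0,0,0.015,0,-1,0,0,0.03,0,-1,0,0,0.04,0,-1,0,0,0.04,0,-1,0.012,0.0165,0,-1,-1,0.012,0.0165,0,-1,-1,0.012,0.0165,0,-1,-1,0.012,0.0165,0,-1,-1,0.012,0.0165,0,-1,-1,0.012,0.0165,0,-1,-1,0.012,0.0165,0,-1,-1,0.012,0.0165,0,-1,-1,0.012,0.0165,0,-1,-1,0.012,0.0165,0,-1,-1,0.012,0.0165,0,-1,-1,0.012,0.0165,0,-1,-1,0.012,0.0165,0,-0.1,-1,0.012,0.0165,0,0,-1,0,0,0,0,-1,0,0,0,0,-1],
)

```text
time: 33.25
position: [0.6173, 0.0451, 0.133]
ee_rot: [180.0, 0.0, -2.2]
force: [-0.1, -0.8, -2.8]
finger_gap: 0.0473
grip_force: 62.6
```

```bash
python3 look.py a2; python3 -c "
import cv2;cv2.imwrite('pics/a2v.png',(255*(cv2.imread('pics/a2.png')/255.)**.6))"
```

```text
[0.61729242 0.04507647 0.13301943] [ 1.79986830e+02  2.92654070e-02 -2.16583802e+00] [   2.63932155   30.91306673  -17.2599732    96.34962755   10.8107927
   54.40702673 -110.79915183]
W
([0.5652, 0.0465], 163, 103, -3.3, [271.0, 258.0])
([0.61, -0.1932], 104, 46, -3.4, [534.0, 208.0])
T
([0.4007, 0.3706], 116, 114, -69.2, [120.0, 258.0])
([0.6086, -0.1933], 101, 46, 0.0, [322.0, 187.0])
([0.611, -0.3085], 102, 48, -10.6, [362.0, 187.0])
([0.6229, 0.6854], 105, 101, 6.3, [15.0, 178.0])[ WARN:0@0.075] global loadsave.cpp:1063 imwrite_ Unsupported depth image for selected encoder is fallbacked to CV_8U.
```

View pics/a2v.png

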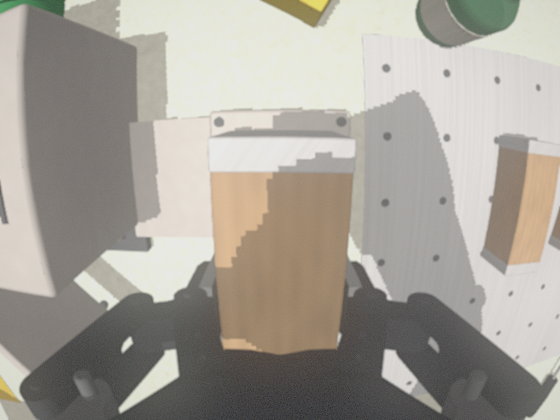

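The cassette is held; its far top edge is at row ~139 and the brown/aluminium boundary at row ~170.

Run:
```python
from h import *
c=np.load("pics/a2c.npy",allow_pickle=True).item()
im=cv2.imread("pics/a2.png").astype(int)
print(im[124:176:2,[240,282,325]].mean(2).astype(int).T)
for r in(137,139,141,168,170,172): print(r,at("wrist",(282,r),.1717,c))
print(at("wrist",(209,145),.1717,c),at("wrist",(355,145),.1717,c))
```

```text
[[209 204 147 119 106 106 132 196 216 215 214 215 214 216 215 213 214 212
  211 210 213 214 215 208 158 145]
 [132 133 134 112 103 102 135 198 217 216 214 215 214 213 214 213 213 210
  207 210 208 150 129 125 106  99]
 [129 128 130 116 100 100 108 170 211 211 207 209 210 210 174 127 128 125
  126 128 126 125 122 121 108  94]]
137 [0.68134233 0.04208504 0.1717    ]
139 [0.68069975 0.04210874 0.1717    ]
141 [0.68005659 0.04213244 0.1717    ]
168 [0.67129132 0.04245377 0.1717    ]
170 [0.670634   0.04247774 0.1717    ]
172 [0.6699753  0.04250174 0.1717    ]
[0.67998654 0.06580893 0.1717    ] [0.67823828 0.01845843 0.1717    ]
```

Request:
send_rows(
  targets=[0.0012,0.0005,-0.02,0,-1,0,0,-0.02,0,-1,0,0,-0.012,0,-1,0,0,-0.006,0,-1,0,0,-0.003,0,-1,0,0,-0.002,0,-1,0,0,0,0,-1],
)

```text
time: 34.05
position: [0.6192, 0.0454, 0.0704]
ee_rot: [-180.0, -0.0, -2.2]
force: [-0.8, 0.4, -2.4]
finger_gap: 0.0474
grip_force: 62.6
```

Request:
send_rows(
  targets=[-0.0003,0,-0.001,0,-1,0,0,-0.001,0,-1,0,0,0,0,-1],
)

```text
time: 34.35
position: [0.6188, 0.0456, 0.0684]
ee_rot: [-180.0, -0.0, -2.2]
force: [-0.4, 0.1, -1.2]
finger_gap: 0.0475
grip_force: 62.8
```

Request:
send_rows(
  targets=[0,0,-0.001,0,-1,0,0,-0.0005,0,-1,0,0,0,0,-1],
)

```text
time: 34.65
position: [0.6189, 0.0455, 0.0683]
ee_rot: [180.0, -0.1, -2.2]
force: [-6.3, -1.5, 14.4]
finger_gap: 0.0475
grip_force: 64.6
```

Request:
send_rows(
  targets=[0,0,0,0,1,0,0,0,0,1,0,0,0,0,1,0,0,0,0,1,0,0,0.03,0,1,0,0,0.04,0,1,0,0,0.03,0,1,-0.0008,-0.02,0,0,1,-0.0008,-0.02,0,0,1,-0.0008,-0.02,0,0,1,-0.0008,-0.02,0,0,1,-0.0008,-0.02,0,0,1,-0.0008,-0.02,0,0,1,-0.0008,-0.02,0,0,1,-0.0008,-0.02,0,0,1,-0.0008,-0.02,0,0,1,-0.0008,-0.02,0,0,1,-0.001,-0.02,0,0,1,-0.001,-0.017,0,0,1,0,0,0,0,1],
)

```text
time: 36.65
position: [0.6079, -0.195, 0.1662]
ee_rot: [179.9, 0.0, -2.5]
force: [-0.6, -0.9, 0.1]
finger_gap: 0.0853
grip_force: 0.0
```

```bash
python3 look.py b1
python3 - <<'E'
from h import *
t=cv2.imread("pics/b1t.png"); print(boxes("top",.107,t))
E
```

```text
[ 0.60791326 -0.19500099  0.16619795] [ 1.79907001e+02  3.55337770e-02 -2.45238849e+00] [ 23.23163284  30.40871004 -15.46090122  91.57944707   9.14419501
  59.27173358 -87.34247731]
W
([0.5823, -0.197], 49, 37, -1.0, [285.0, 234.0])
([0.6142, 0.1116], 71, 21, -20.3, [3.0, 208.0])
([0.6487, -0.2006], 41, 21, -74.4, [285.0, 151.0])
T
([0.4007, 0.3707], 116, 114, -69.0, [120.0, 258.0])
([0.623, 0.6854], 104, 101, 6.3, [15.0, 178.0])
([0.6698, 0.0696], 108, 50, -5.9, [231.0, 165.0])
[([0.4002, 0.3477], 110, 108, -69.0, [120.0, 258.0]), ([0.6113, 0.6465], 99, 96, 6.3, [15.0, 178.0]), ([0.6557, 0.0618], 103, 47, -5.9, [231.0, 165.0])]
```

The placed cassette appears shifted. Checking.

Run:
```python
from h import *
s=robot.get_image("scene"); cv2.imwrite("pics/s2.png",s)
cv2.imwrite("pics/s2v.png",np.hstack([cv2.resize(s[180:340,180:380],(400,320)),cv2.resize(cv2.imread("pics/b1t.png")[110:270,140:340],(400,320))]))
```

```text
(no output)
```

View pics/s2v.png

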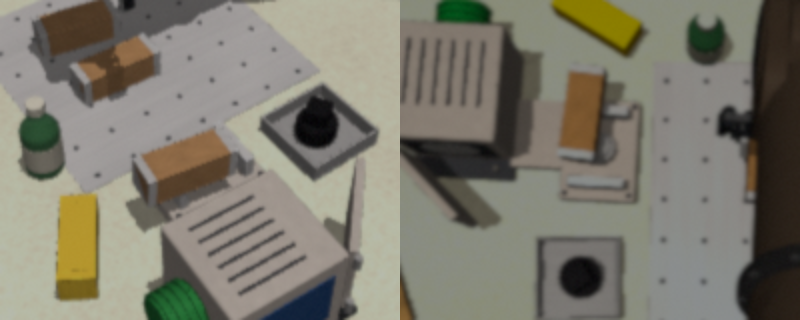

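The scene crop shows the cassette at (190,165) knocked aside, still lying over the port and far rail; the cap is safe in the tray at (318,120). I'll pick the cassette up again.

Request:
send_rows(
  targets=[0.003,0.02,0.004,0,1,0.003,0.02,0.004,0,1,0.003,0.02,0.004,0,1,0.003,0.02,0.004,0,1,0.003,0.02,0.004,0,1,0.003,0.02,0,0,1,0.003,0.02,0,0,1,0.003,0.02,0,-0.4,1,0.003,0.02,0,-1,1,0.003,0.02,0,-1,1,0.003,0.02,0,-1,1,0.003,0.02,0,0,1,0,0.017,0,0,1,0,0,0,0,1,0,0,0,0,1],
)

```text
time: 38.3
position: [0.6443, 0.0657, 0.1865]
ee_rot: [180.0, 0.0, -5.5]
force: [-0.0, -1.3, -0.3]
finger_gap: 0.0855
grip_force: 0.0
```

```bash
python3 look.py b2
python3 - <<'E'
from h import *
im=cv2.imread("pics/b2.png");c=np.load("pics/b2c.npy",allow_pickle=True).item()
print(boxes("wrist",.105,im,c)); cv2.imwrite("pics/b2v.png",(255*(im/255.)**.6).astype(np.uint8))
E
```

```text
[0.64429042 0.06565321 0.18649994] [ 1.79970917e+02  9.82292460e-03 -5.54413264e+00] [   0.45546375   30.32859758  -16.79862276   88.74940739    9.51047299
   62.34579208 -114.14277561]
W
([0.6003, 0.0688], 56, 45, 82.9, [279.0, 243.0])
([0.6095, -0.1933], 103, 45, -2.4, [516.0, 204.0])
([0.6812, 0.0658], 51, 46, -6.5, [272.0, 148.0])
T
([0.4007, 0.3706], 116, 114, -69.0, [120.0, 258.0])
([0.6086, -0.1933], 101, 46, 0.0, [322.0, 187.0])
([0.6107, -0.3084], 101, 47, -10.6, [362.0, 187.0])
([0.6145, 0.6705], 140, 112, -89.2, [22.0, 184.0])
[([0.6236, 0.0668], 45, 36, 82.9, [279.0, 243.0]), ([0.6309, -0.1422], 82, 36, -2.4, [516.0, 204.0]), ([0.6881, 0.0644], 41, 37, -6.5, [272.0, 148.0])]
```

View pics/b2v.png

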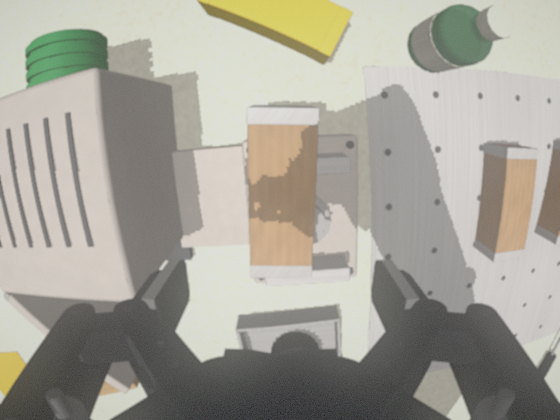

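Run:
```python
from h import *
c=np.load("pics/b2c.npy",allow_pickle=True).item()
for z in(.105,):
  for p in((248,122),(318,122),(249,267),(312,267),(248,107),(318,109)): print(p,at("wrist",p,z,c))
```

```text
(248, 122) [0.71266403 0.080971   0.105     ]
(318, 122) [0.70811345 0.03328868 0.105     ]
(249, 267) [0.604709   0.09346012 0.105     ]
(312, 267) [0.59999822 0.04514457 0.105     ]
(248, 107) [0.7229826  0.07987347 0.105     ]
(318, 109) [0.71708557 0.03251802 0.105     ]
```

Request:
send_rows(
  targets=[0.006,-0.001,-0.03,-0.8,1,0.006,-0.0015,-0.03,0,1,0,0,-0.03,0,1,0,0,-0.02,0,1,0,0,-0.007,0,1,0,0,0,0,-1,0,0,0,0,-1,0,0,0,0,-1,0,0,0,0,-1,0,0,0,0,-1,0,0,0,0,-1],
)

```text
time: 39.5
position: [0.6576, 0.0628, 0.0713]
ee_rot: [-180.0, -0.2, -6.4]
force: [-1.1, -1.6, 7.1]
finger_gap: 0.0471
grip_force: 61.8
```

Request:
send_rows(
  targets=[0,0,0.01,0,-1,0,0,0.02,0,-1,0,0,0.02,1,-1,-0.01,-0.005,0,1,-1,-0.01,-0.005,0,1,-1,-0.01,-0.005,0,1.2,-1,-0.0084,-0.0022,0,0,-1,0,0,0,0,-1,0,0,0,0,-1],
)

```text
time: 40.4
position: [0.618, 0.0457, 0.1193]
ee_rot: [-180.0, 0.0, -2.2]
force: [0.8, 0.7, -3.2]
finger_gap: 0.0473
grip_force: 62.2
```

```bash
cat > edge.py <<'E'
from h import *
# held box: far top edge and brown boundary along a column, given z of box top
import sys
s=robot.get_state(); c=cal("wrist"); im=robot.get_image("wrist").astype(int); zt=s["position"][2]-float(sys.argv[1])+.048
print(s["position"],s["ee_rot"][2],zt)
for col in(245,265,282,300,320):
    p=im[60:230,col]; g=p.mean(1); sat=p.max(1)-p.min(1)
    al=[60+i for i in range(170) if g[i]>95 and sat[i]<40]
    br=[i for i in range(62,230) if (im[i:i+4,col].max(1)-im[i:i+4,col].min(1)>45).all()]
    if br:
        b=br[0]; e=b
        while e>60 and (g[e-1-60]>1.0*0) and abs(g[e-61]-g[e-60])<22 or b-e<4: e-=1
        print(col,"edge",e,at("wrist",(col,e),zt,c)[:2].round(4),"brown",b,at("wrist",(col,b),zt,c)[:2].round(4))
cv2.imwrite("pics/edge.png",im)
E
python3 edge.py .0123
```

```text
[0.61799148 0.04571576 0.11931516] -2.2317544917188963 0.15501515594176346
245 edge 141 [0.681  0.0548] brown 175 [0.6696 0.0555]
265 edge 141 [0.6807 0.0482] brown 175 [0.6693 0.0488]
282 edge 173 [0.6698 0.043 ] brown 177 [0.6684 0.0431]
300 edge 166 [0.6719 0.037 ] brown 183 [0.6661 0.0371]
320 edge 159 [0.6741 0.0302] brown 188 [0.6642 0.0304][ WARN:0@1.360] global loadsave.cpp:1063 imwrite_ Unsupported depth image for selected encoder is fallbacked to CV_8U.
```

Request:
send_rows(
  targets=[0.002,0,-0.02,0,-1,0,0,-0.015,0,-1,0,0,-0.007,0,-1,0,0,-0.003,0,-1,0,0,-0.001,0,-1,0,0,-0.001,0,-1,0,0,-0.001,0,-1,0,0,0,0,-1],
)

```text
time: 41.25
position: [0.6209, 0.0458, 0.0727]
ee_rot: [180.0, -0.1, -2.2]
force: [-1.3, -1.7, 5.9]
finger_gap: 0.0469
grip_force: 63.4
```

Request:
send_rows(
  targets=[-0.0006,0,-0.0008,0,-1,0,0,-0.0006,0,-1,0,0,0,0,-1],
)

```text
time: 41.55
position: [0.6213, 0.0458, 0.072]
ee_rot: [-180.0, -0.2, -2.2]
force: [0.1, -0.5, 8.2]
finger_gap: 0.0472
grip_force: 63.8
```

Request:
send_rows(
  targets=[0,0,0,0,1,0,0,0,0,1,0,0,0,0,1,0,0,0,0,1,0,0,0.03,0,1,0,0,0.04,0,1,0,0,0.03,0,1,-0.0008,-0.02,0,0,1,-0.001,-0.02,0,0,1,-0.001,-0.02,0,0,1,-0.001,-0.02,0,0,1,-0.001,-0.02,0,0,1,-0.001,-0.02,0,0,1,-0.001,-0.02,0,0,1,-0.001,-0.02,0,0,1,-0.001,-0.02,0,0,1,-0.001,-0.02,0,0,1,-0.001,-0.02,0,0,1,-0.001,-0.02,0,0,1,0,0,0,0,1],
)

```text
time: 43.55
position: [0.6069, -0.1983, 0.1697]
ee_rot: [179.9, 0.0, -2.5]
force: [-0.5, -0.0, -0.8]
finger_gap: 0.0856
grip_force: 0.0
```

```bash
python3 look.py b3
python3 - <<'E'
from h import *
t=cv2.imread("pics/b3t.png"); print("placed",boxes("top",.107,t))
print(proj("top",(.6184,.0456,.107)))
E
```

```text
[ 0.60694399 -0.19825784  0.16972683] [ 1.79884154e+02  4.53732681e-02 -2.48001750e+00] [ 23.71690191  30.2604353  -15.75739715  91.32343824   9.25837821
  59.72053611 -87.16312209]
W
([0.5825, -0.1971], 50, 37, -2.6, [279.0, 231.0])
([0.6038, 0.1139], 136, 61, -4.8, [12.0, 217.0])
([0.6471, -0.2019], 39, 25, -41.3, [281.0, 151.0])
T
([0.4007, 0.3707], 116, 114, -69.0, [120.0, 257.0])
([0.623, 0.6854], 104, 101, 6.3, [15.0, 178.0])
([0.6325, 0.0505], 107, 51, -2.4, [237.0, 178.0])
placed [([0.4002, 0.3477], 110, 108, -69.0, [120.0, 257.0]), ([0.6113, 0.6465], 99, 96, 6.3, [15.0, 178.0]), ([0.6203, 0.0437], 102, 48, -2.4, [237.0, 178.0])]
[236.17273041 178.53019331]
```

Request:
send_rows(
  targets=[0.0025,0.003,-0.04,0.5,1,0,0,-0.04,0,1,0,0,-0.04,0,1,0,0,-0.027,0,1,0,0,-0.01,0,1,0,0,-0.003,0,1,0,0,0,0,-1,0,0,0,0,-1,0,0,0,0,-1,0,0,0,0,-1,0,0,0,0,-1,0,0,0,0,-1],
)

```text
time: 44.85
position: [0.6116, -0.1918, 0.0121]
ee_rot: [179.9, -0.2, -1.7]
force: [-1.4, -0.1, 7.9]
finger_gap: 0.0471
grip_force: 63.3
```

Request:
send_rows(
  targets=[0,0,0.015,0,-1,0,0,0.04,0,-1,0,0,0.05,0,-1,0,0,0.05,0,-1,0.0008,0.02,0,-0.5,-1,0.0008,0.02,0,0,-1,0.0008,0.02,0,0,-1,0.0008,0.02,0,0,-1,0.0008,0.02,0,0,-1,0.0008,0.02,0,0,-1,0.0008,0.02,0,0,-1,0.0008,0.02,0,0,-1,0.0008,0.02,0,0,-1,0.0008,0.02,0,0,-1,0.0008,0.02,0,0,-1,0.0006,0.0174,0,0,-1,0,0,0,0,-1,0,0,0,0,-1],
)

```text
time: 46.65
position: [0.6195, 0.0462, 0.1655]
ee_rot: [180.0, -0.0, -2.2]
force: [-0.3, -0.7, -2.9]
finger_gap: 0.0473
grip_force: 62.8
```

```bash
python3 edge.py .0121 2>/dev/null
python3 - <<'E'
from h import *
im=robot.get_image("wrist");cv2.imwrite("pics/c2.png",(255*(im/255.)**.6).astype(np.uint8))
t=robot.get_image("top");print(boxes("top",.048,t))
E
```

```text
[0.6195299  0.0462357  0.16553445] -2.1742489463462302 0.20143445039819136
245 edge 141 [0.6826 0.0554] brown 175 [0.6712 0.056 ]
265 edge 141 [0.6823 0.0488] brown 174 [0.6712 0.0493]
282 edge 166 [0.6737 0.0435] brown 176 [0.6703 0.0437]
300 edge 160 [0.6755 0.0375] brown 176 [0.6701 0.0376]
320 edge 153 [0.6777 0.0308] brown 184 [0.6672 0.0309]
[([0.4007, 0.3706], 116, 114, -69.0, [120.0, 258.0]), ([0.611, -0.3084], 102, 47, -10.6, [362.0, 187.0]), ([0.6229, 0.6854], 105, 101, 6.3, [16.0, 179.0])]
```

View pics/c2.png

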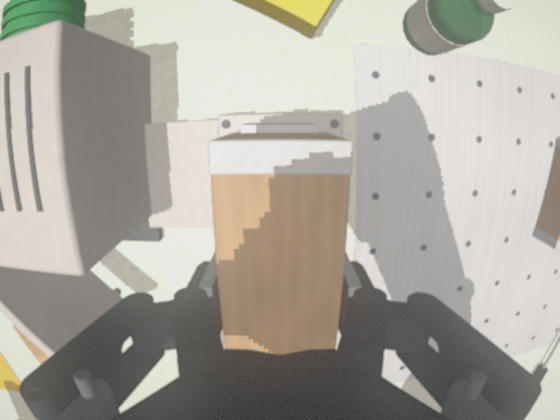

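Held square, far edge at row 141. Lowering onto the first with a 1.5 mm correction.

Request:
send_rows(
  targets=[0.0015,-0.0004,-0.02,0,-1,0,0,-0.015,0,-1,0,0,-0.006,0,-1,0,0,-0.002,0,-1,0,0,-0.001,0,-1,0,0,-0.001,0,-1,0,0,-0.001,0,-1,0,0,0,0,-1],
)

```text
time: 47.6
position: [0.6213, 0.0458, 0.1194]
ee_rot: [180.0, -0.0, -2.2]
force: [0.2, -0.3, -2.4]
finger_gap: 0.0475
grip_force: 62.7
```

Request:
send_rows(
  targets=[0,0,-0.001,0,-1,0,0,-0.0005,0,-1,0,0,0,0,-1],
)

```text
time: 47.9
position: [0.6214, 0.0458, 0.1191]
ee_rot: [180.0, -0.1, -2.2]
force: [-4.8, 0.3, 8.5]
finger_gap: 0.0473
grip_force: 64.2
```

Request:
send_rows(
  targets=[0,0,0,0,1,0,0,0,0,1,0,0,0,0,1,0,0,0,0,1,0,0,0.03,0,1,0,0,0.035,0,1,-0.0008,-0.03,0,-0.8,1,-0.001,-0.03,0,-0.8,1,-0.001,-0.03,0,-0.8,1,-0.001,-0.03,0,-0.8,1,-0.001,-0.03,0,-0.8,1,-0.001,-0.03,0,-0.8,1,-0.001,-0.03,0,-0.8,1,-0.001,-0.03,0,-0.8,1,-0.001,-0.03,0,-0.8,1,-0.001,-0.03,0,-0.8,1,-0.0005,-0.03,0,-0.4,1,0,-0.024,0,0,1,0,0,0,0,1,0,0,0,0,1],
)

```text
time: 49.9
position: [0.6107, -0.3084, 0.1822]
ee_rot: [-180.0, 0.0, -10.7]
force: [0.3, 0.9, -0.5]
finger_gap: 0.0854
grip_force: 0.0
```

```bash
python3 look.py d1
python3 - <<'E'
from h import *
t=cv2.imread("pics/d1t.png"); print("placed",boxes("top",.155,t))
E
```

```text
[ 0.61068672 -0.30840698  0.18222419] [-1.79973602e+02  2.74864883e-02 -1.06772679e+01] [ 30.10283622  33.40963124 -12.55022299  83.43259193   7.62402577
  64.02392481 -84.46061296]
W
([0.5872, -0.3096], 56, 40, -11.4, [286.0, 223.0])
T
([0.4007, 0.3706], 116, 114, -69.2, [120.0, 258.0])
([0.6024, -0.3076], 85, 49, -10.5, [362.0, 190.0])
([0.6229, 0.6854], 105, 101, 6.3, [16.0, 179.0])
([0.6421, 0.0577], 112, 52, -1.9, [235.0, 175.0])
placed [([0.3998, 0.3289], 106, 103, -69.2, [120.0, 258.0]), ([0.583, -0.2873], 77, 44, -10.5, [362.0, 190.0]), ([0.6016, 0.6148], 95, 92, 6.3, [16.0, 179.0]), ([0.619, 0.0446], 102, 47, -1.9, [235.0, 175.0])]
```

Request:
send_rows(
  targets=[0.0,-0.001,-0.04,0,1,0,0,-0.04,0,1,0,0,-0.04,0,1,0,0,-0.035,0,1,0,0,-0.012,0,1,0,0,-0.003,0,1,0,0,0,0,-1,0,0,0,0,-1,0,0,0,0,-1,0,0,0,0,-1,0,0,0,0,-1,0,0,0,0,-1],
)

```text
time: 51.2
position: [0.6123, -0.3099, 0.015]
ee_rot: [180.0, -0.2, -10.6]
force: [-1.2, 0.1, 6.9]
finger_gap: 0.047
grip_force: 63.4
```

Request:
send_rows(
  targets=[0,0,0.015,0,-1,0,0,0.04,0,-1,0,0,0.05,0,-1,0,0,0.05,0,-1,0,0,0.045,0,-1,0.0007,0.0296,0,0.7,-1,0.0007,0.0296,0,0.7,-1,0.0007,0.0296,0,0.7,-1,0.0007,0.0296,0,0.7,-1,0.0007,0.0296,0,0.7,-1,0.0007,0.0296,0,0.7,-1,0.0007,0.0296,0,0.7,-1,0.0007,0.0296,0,0.7,-1,0.0007,0.0296,0,0.7,-1,0.0007,0.0296,0,0.7,-1,0.0007,0.0296,0,0.7,-1,0.0007,0.0296,0,0.7,-1,0,0,0,0,-1,0,0,0,0,-1],
)

```text
time: 53.1
position: [0.6191, 0.0467, 0.2137]
ee_rot: [180.0, -0.0, -2.1]
force: [-0.2, -1.2, -2.3]
finger_gap: 0.0472
grip_force: 62.3
```

```bash
python3 edge.py .0150 2>/dev/null
python3 - <<'E'
from h import *
print(robot.get_state()["finger_gap"]);t=robot.get_image("top");print(boxes("top",.048,t))
E
```

```text
[0.61907222 0.04667701 0.21366552] -2.1169815245521075 0.24666552330723385
245 edge 138 [0.6829 0.0562] brown 170 [0.6719 0.0568]
265 edge 138 [0.6826 0.0494] brown 170 [0.6716 0.0499]
282 edge 165 [0.6731 0.044 ] brown 172 [0.6707 0.0441]
300 edge 160 [0.6746 0.0379] brown 172 [0.6705 0.038 ]
320 edge 153 [0.6769 0.031 ] brown 183 [0.6664 0.0311]
0.04734259591995288
[([0.4007, 0.3707], 116, 114, -69.0, [120.0, 257.0]), ([0.6229, 0.6854], 105, 101, 6.3, [16.0, 179.0])]
```

Request:
send_rows(
  targets=[0.0012,-0.0009,-0.02,0,-1,0,0,-0.013,0,-1,0,0,-0.006,0,-1,0,0,-0.002,0,-1,0,0,-0.001,0,-1,0,0,-0.001,0,-1,0,0,0,0,-1],
)

```text
time: 53.9
position: [0.6208, 0.0451, 0.1701]
ee_rot: [-180.0, -0.1, -2.2]
force: [-0.1, 0.1, -2.1]
finger_gap: 0.0474
grip_force: 62.4
```

Request:
send_rows(
  targets=[0,0.0005,-0.001,0,-1,0,0,-0.0005,0,-1,0,0,0,0,-1],
)

```text
time: 54.2
position: [0.6209, 0.0453, 0.1699]
ee_rot: [180.0, -0.1, -2.2]
force: [-3.9, -1.9, 10.5]
finger_gap: 0.0473
grip_force: 63.8
```

Request:
send_rows(
  targets=[0,0,0,0,1,0,0,0,0,1,0,0,0,0,1,0,0,0,0,1,0,0,0.03,0,1,0,0,0.03,0,1,0,0,0.02,0,1,-0.02,0.02,0,0,-1,-0.02,0.02,0,0,-1,-0.02,0.02,0,0,-1,-0.02,0.02,0,0,-1,-0.02,0.02,0,0,-1,-0.02,0.02,0,0,-1,-0.02,0.02,0,0,-1,-0.02,0.02,0,0,-1,-0.006,0.007,0,0,-1,0,0,0,0,-1,0,0,0,0,-1],
)

```text
time: 56.0
position: [0.4553, 0.2117, 0.2481]
ee_rot: [180.0, -0.0, -2.3]
force: [1.5, -0.7, 0.1]
finger_gap: -0.0002
grip_force: 0.0
```

Run:
```python
from h import *
s=robot.get_state();print(s["position"],s["ee_rot"],s["finger_gap"])
c=cal("wrist");w=robot.get_image("wrist");t=robot.get_image("top");sc=robot.get_image("scene")
cv2.imwrite("pics/f1.png",np.hstack([cv2.resize(w[:,100:480],(380,420)),cv2.resize(t[100:310,80:290],(420,420))]))
for z in(.107,.203): print(boxes("top",z,t),boxes("wrist",z,w,c))
H=(.602,.3184,.146); print("hinge",proj("top",H),proj("wrist",H,c))
```

```text
[0.45530738 0.21172698 0.24812781] [ 1.79971583e+02 -2.67434054e-02 -2.26284297e+00] -0.0002091924076106417
[([0.6114, 0.6465], 99, 96, 6.3, [15.0, 178.0]), ([0.641, 0.057], 111, 51, -1.7, [232.0, 170.0])] [([0.3969, 0.331], 52, 16, -68.3, [163.0, 257.0]), ([0.4325, 0.3428], 87, 50, -68.7, [152.0, 221.0]), ([0.6299, -0.034], 83, 72, -2.1, [510.0, 31.0])]
[([0.5923, 0.5832], 90, 88, 6.3, [15.0, 178.0]), ([0.6193, 0.0447], 101, 47, -1.7, [232.0, 170.0])] [([0.4406, 0.2897], 34, 11, -68.3, [163.0, 257.0]), ([0.4642, 0.2976], 58, 33, -68.7, [152.0, 221.0]), ([0.5948, 0.0482], 55, 47, -2.1, [510.0, 31.0])]
hinge [130.99318897 180.13300954] [137.8107887   34.33258786]
```

View pics/f1.png

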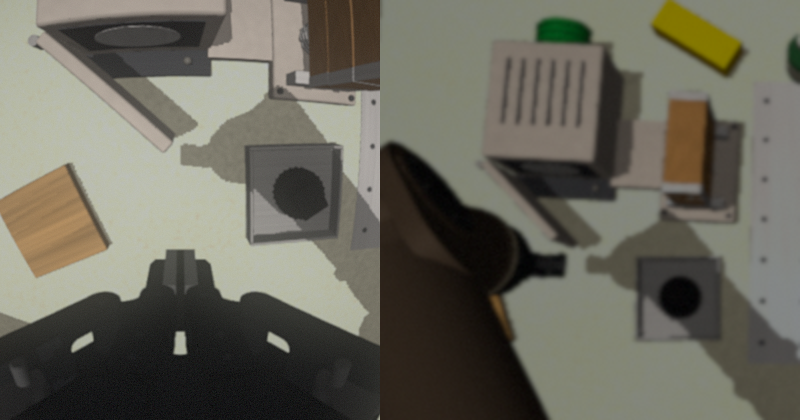

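Three cassettes stacked, cap in the tray (680,297), door edge at wrist pixel (267,146).

Run:
```python
from h import *
c=cal("wrist");print(at("wrist",(267,150),.146,c),at("wrist",(258,142),.146,c),at("wrist",(136,40),.146,c))
```

```text
[0.50056631 0.21937797 0.146     ] [0.50696235 0.22585215 0.146     ] [0.59756004 0.31949727 0.146     ]
```

Request:
send_rows(
  targets=[0,0,-0.04,0,-1,0,0,-0.04,0,-1,0,0,-0.04,0,-1,0,0,-0.028,0,-1,0.006,0,0,0,-1,0.008,0,0,0,-1,0.008,0,0,0,-1,0.008,0,0,0,-1,0.008,0,0,0,-1,0.008,-0.001,0,0,-1,0.008,0,0,0,-1,0.008,-0.001,0,0,-1,0.008,0,0,0,-1,0.008,-0.001,0,0,-1,0.008,0,0,0,-1,0.006,-0.001,0,0,-1,0.004,0,0,0,-1,0,0,0,0,-1],
)

```text
time: 57.95
position: [0.5517, 0.2092, 0.1006]
ee_rot: [-179.9, -0.1, -2.2]
force: [1.0, 0.8, 2.5]
finger_gap: 0.0001
grip_force: 0.0
```

Request:
send_rows(
  targets=[0.004,0,0,0,-1,0.004,0,0,0,-1,0.003,0,0,0,-1,0.003,0,0,0,-1,0.003,0,0,0,-1,0.003,0,0,0,-1,0.002,0,0,0,-1,0.002,0,0,0,-1,0,0,0,0,-1],
)

```text
time: 58.85
position: [0.5751, 0.2085, 0.1001]
ee_rot: [-180.0, -0.0, -2.2]
force: [-0.2, 0.4, -0.6]
finger_gap: 0.0002
grip_force: 0.0
```

Request:
send_rows(
  targets=[0.002,0,0,0,-1,0.002,0,0,0,-1,0.001,0,0,0,-1,0,0,0,0,-1],
)

```text
time: 59.25
position: [0.578, 0.2087, 0.0997]
ee_rot: [180.0, 0.2, -2.2]
force: [-4.5, -0.8, 0.8]
finger_gap: 0.0001
grip_force: 0.0
```

Run:
```python
from h import *
c=cal("wrist");w=robot.get_image("wrist");t=robot.get_image("top");sc=robot.get_image("scene")
cv2.imwrite("pics/g1.png",np.hstack([cv2.resize(sc[220:360,220:420],(500,350)),cv2.resize(t[130:230,90:200],(300,350),interpolation=2)]))
```

```text
(no output)
```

View pics/g1.png

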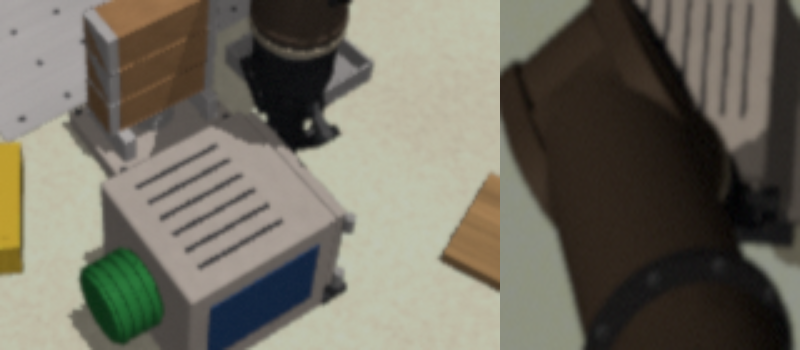

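The door is nearly home, with the stack square at (160,70). I keep pushing through the catch.

Request:
send_rows(
  targets=[0.001,0,0,0,-1,0.001,0,0,0,-1,0.001,0,0,0,-1,0,0,0,0,-1],
)

```text
time: 59.8
position: [0.578, 0.209, 0.0992]
ee_rot: [179.9, 0.4, -2.1]
force: [-15.4, -1.8, 5.0]
finger_gap: 0.0001
grip_force: 0.0
```

Request:
send_rows(
  targets=[0.001,0,0,0,-1,0.001,0,0,0,-1,0,0,0,0,-1],
)

```text
time: 60.1
position: [0.5779, 0.2091, 0.0986]
ee_rot: [179.8, 0.6, -2.0]
force: [-20.7, -0.8, 5.8]
finger_gap: 0.0001
grip_force: 0.0
```

Request:
send_rows(
  targets=[-0.008,0,0,0,-1,-0.02,0,0,0,-1,-0.03,0,0.01,0,-1,-0.03,0,0.04,0,-1,-0.03,0,0.04,0,-1,-0.03,0,0.04,0,-1,-0.02,0,0.03,0,-1,0,0,0,0,-1,0,0,0,0,-1],
)

```text
time: 61.0
position: [0.417, 0.2086, 0.261]
ee_rot: [-180.0, -0.2, -2.2]
force: [0.3, -1.2, -0.9]
finger_gap: 0.0003
grip_force: 0.0
```

Run:
```python
from h import *
c=cal("wrist");w=robot.get_image("wrist");t=robot.get_image("top")
print(boxes("top",.203,t))
q=lambda x,y,z:(.6185+x*.9993+y*.0384,.0456-x*.0384+y*.9993,z)
for P in(q(-.033,.272,.146),q(-.033,.132,.146)): p=proj("wrist",P,c); print(p); cv2.circle(w,(int(p[0]),int(p[1])),2,(0,0,255),-1)
cv2.imwrite("pics/h1.png",np.hstack([cv2.resize(w[0:260,60:440],(560,383)),cv2.resize(t[120:280,110:260],(240,256))[:256] if 0 else cv2.copyMakeBorder(cv2.resize(t[120:280,110:260],(240,256)),0,127,0,0,0)]))
```

```text
[([0.5923, 0.5832], 90, 88, 6.3, [15.0, 178.0]), ([0.6194, 0.0449], 101, 47, -2.0, [232.0, 170.0])]
[141.1129285    3.89180923]
[309.15574728  -7.88722997]
```

View pics/h1.png

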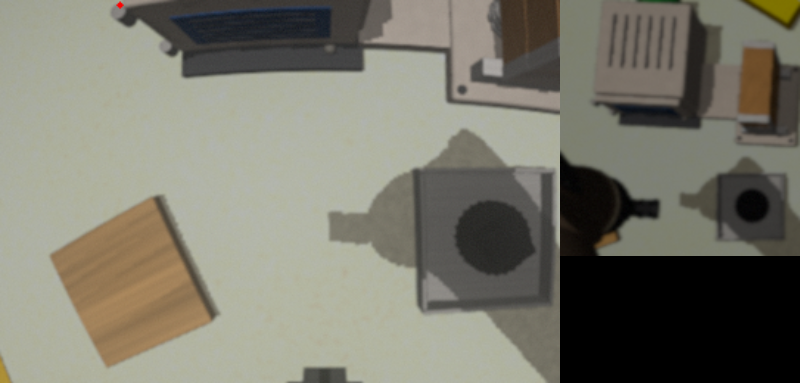

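The door lies flat on the housing after a hard stop, the cap is in the tray, and the stack is at (0.619, 0.045), square. Handing in.

```bash
python3 -c "
from h import *
print(robot.close_job())"
```

```text
the job is handed in; nothing more can be done
None
```

I've handed the job in: the cap is off and in the tray, all three cassettes present are stacked centred on the rails (within about 1–2 mm by camera), and the door is pushed to its stop; I didn't touch the blank, bottle or screwdriver. The first cassette was knocked aside after I placed it, so I picked it up and set it again before stacking the others.

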